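# Find the complete converter module by its weight and lay it in the repair tray

### The job

Three same-looking converter modules lie in the sloping rack: two are empty shells and one still has its core, which makes it about twice as heavy, so feel by lifting which one that is. Lay the heavy one flat in the recess of the blue tray, fins up, either way round, and leave the two light ones in the rack, each lying in its own bay as it was. Set the modules down gently, never dropping them, and leave the bottle, the brush and the tin alone.

Things in the scene. Friction and masses are not known exactly. Their poses are not given: they have to be found in the camera images.
- module0: One closed aluminium module, seven lengthwise fins on top, plain sides: 48 mm (its x) by 95 mm (its y) by 38 mm (its z, out of the finned face). Origin: centre of the underside. Complete it weighs about 0.6 kg, empty about 0.3 kg. At the start it lies in a rack bay, underside on the 25 degree slope, its x pointing up the slope, its y along the rack.
- module1: As module0: same looks and size, weight unknown (complete or empty), origin at the centre of the underside.
- module2: As module0: same looks and size, weight unknown (complete or empty), origin at the centre of the underside.
- rack: Fixed black rack with a sloping top: three bays side by side along its y, centres at y = -112, 0 and 112 mm. The slope is 25 degrees, low edge to its -x, which points away from the robot, 344 mm wide, 84 mm along the slope. Origin on the table below the centre.
- rack_top (a point): Centre of the rack's sloping surface, 80 mm above the table (axes as the rack's). Yellow ribs 8 mm wide and 8 mm high part the bays; along the low edge runs a lip 8 mm high (square to the slope), 6 mm wide. A module lying against the lip has its origin 10 mm to -x of this point and 5 mm lower.
- tray: Fixed blue plastic tray, 110 mm (its x) by 150 mm (its y) by 14 mm high, with one recess 57 mm (x) by 104 mm (y), 8 mm deep, grey floor, in its centre. Origin on the table below the centre.
- tray_floor (a point): Centre of the recess floor of the tray, 6 mm above the table; its x runs along the 57 mm width and its y along the 104 mm length of the recess.
- bottle: Bystander: white bottle with a blue cap, 56 mm across, 130 mm high, loose. Origin: centre of its underside.
- brush: Bystander: brush, 170 mm long, lying loose on the table, handle to its -x.
- tin: Bystander: small open steel tin, 68 mm across, 50 mm high, loose. Origin: centre of its underside.
Things that resemble listed ones, but are neither listed nor needed, are in the scene too. Leave any turquoise look-alike of the module1 alone.

How it is judged:
By the outcome, as a careful person would: the job done as asked, in the order asked, and still so for the second after the job is handed in, with the robot touching nothing.
It also fails if it takes over 61 s, if anything falls off the work surface, if the arm or the gripper's body presses on something with over 40 N, if the wrist force passes 120 N, or if a joint passes its speed limit or range.

### The arm

A 7-joint arm with a two-finger parallel gripper is mounted at the origin on the work surface. World frame = base frame: x ahead of the robot, y to its left, z up, the work surface at z = 0. Lengths are in m, angles in rad, forces in N, time in s.
With the tool pointing down it reaches from about 0.4 to 0.875 m from the base axis. Payload 19.3 kg.
Tool frame: the origin (TCP) lies at the very end of the fingers, on their centre line; the grasp point (between the pads) lies 19 mm behind it; z points along the fingers, y is the line along which they close (so a half turn about z gives the same grasp; the last joint's range is limited). The gripper opens to 85 mm and grips with 20 to 120 N. Pads are 22 mm wide; open, the fingers measure 114 mm over their backs; the gripper's body (76 mm by 85 mm) begins 54 mm behind the grasp point. The pads swing forward as they close: fully open they stand 13 mm farther back than shut.
Start: joints at [-1.268, 0.521, -0.036, 1.599, 0.021, 1.021, -0.113], TCP at [0.228, 0.582, 0.231] pointing down, gripper open.
Joint ranges: [-2.91, 2.91], [-0.3, 2.13], [-1.5, 1.42], [0.17, 2.43], [-1.26, 4.41], [0.16, 1.93], [-2.52, 2.52]. Speed limits (rad/s): [1.89, 1.89, 2.39, 2.39, 3.01, 3.01, 3.01].

### API

Orientations are given as [roll, pitch, yaw] about the fixed x, y, z axes, in that order (R = Rz(yaw) Ry(pitch) Rx(roll)).
In Python, from workcell import observe, grab_frame, job_done gives the robot as it stands.
- The arm moves only by the tool move_arm, never from a script. Its argument "plan" is a list that holds one entry, the list of rows, each a list of 7 numbers: the shift along the tool's x, y, z each as a share of 0.02 m, from -1 to 1, then the turn, a rotation vector about the tool's x, y, z each as a share of 6 degrees, from -1 to 1, then the opening, from -1 (shut) to 1 (fully open). A call has exactly 10 rows; each row shifts and turns the commanded pose from where the row before left it, along the tool's axes as they then stand; what a row does not reach is not made up. A row lasts 1/10 s, in which the tool goes at most 50 mm and 8.59 degrees, less where a joint would pass 70% of its speed; a pose out of reach is approached as far as the arm can. A call with a number of a shift or a turn outside -1 to 1 is refused whole. A call with a gripper value outside its range is refused whole. The fingers move at their own pace and stop on an object; "grip_force" is the grip in N (left out, the last holds). Time passes only in rows, so rows that do not move let the fingers close, or fill a call up. It gives the time, the measured TCP pose, the force, the opening and the grip force at its end, in the units of the state.
- observe(): the state, without advancing time (a new reading comes with each control period).
- grab_frame(name): name is "scene" or "side" or "wrist"; returns a dict with "color" (480x640x3 uint8, red, green, blue), "intrinsics" (3x3 intrinsics, pixels), "position" and "orientation" of the camera in the world; the wrist camera has in their place "tool_from_camera" (4x4, takes a point from camera to tool coordinates, whose origin is the TCP and whose axes are the flange's). Camera axes: x right, y down, z forward; pixel columns grow to the right and rows downward; lengths in m; the calibration is good to about 2 mm. A picture is of the moment at which its call begins: read the wrist's pose just before it. There is no depth.
- job_done(): hands the job in; it is judged then, once.
The state is a dict: "clock": time; "qpos": joint angles; "qd": joint speeds; "joint_efforts": joint torques, N m; "position": TCP position; "tool_rot": TCP orientation; "force": force on the tool from outside, world axes, zero at the start; "moment": the same for the moment, N m; "grip_width": finger opening in m; "finger_force": force on a finger pad.
Only numpy, scipy, OpenCV 4.12 (cv2) and the standard library are available. Lean on these libraries where they do the work, as an engineer would, in place of code of your own. Each camera call takes 0.05 s, during which the arm holds its last target. There are 200 camera calls.

## Working session

There is one attempt and no reset: what is moved stays moved. The work goes in short steps, Python scripts to look and compute and a tool call to move; the robot and the scene stay as the last step left them, time stands still between calls to the robot, and variables do not carry over. Pictures are saved under pics/ and viewed, at most 10 in all, crops included, and the job is handed in when it is done.

Besides the shell and the picture viewer there is one more tool, called after ">>>" as name(argument=value, ...), one argument or row to a line, values as JSON. move_arm: Moves the arm, as the interface text tells. Shift numbers are shares of 0.02 m and turn numbers shares of 6 degrees, none past 1 either way. Its arguments: {"type":"object","properties":{"plan":{"type":"array"},"grip_force":{"type":"number"}},"required":["plan"]}

```bash
mkdir -p pics; python3 - <<'E'
from workcell import *
import cv2,numpy as np,pickle
s=observe();print(s)
d={}
for n in("scene","side","wrist"):
    f=grab_frame(n);d[n]=f;cv2.imwrite(f"pics/{n}0.png",f["color"][:,:,::-1]);print(n,{k:np.round(v,4).tolist() for k,v in f.items() if k!="color"})
pickle.dump(d,open("f0.pkl","wb"))
E
```

```text
{'clock': 0.0, 'qpos': array([-1.26820163,  0.52203973, -0.03632275,  1.59997071,  0.02120347,
        1.02108354, -0.11275037]), 'qd': array([ 1.16912094e-03, -1.24720636e-03, -3.11171582e-04,  1.28882337e-03,
       -8.99820405e-05,  8.58125301e-04, -8.78451391e-04]), 'joint_efforts': array([ 1.17369760e-03, -9.27090883e+01,  1.98115222e+00, -3.69947255e+01,
        1.80612324e-02,  8.04042531e-03,  2.40219629e-05]), 'position': array([0.22755784, 0.5817612 , 0.23072311]), 'tool_rot': array([-3.14047953e+00,  8.33672535e-05,  2.76883476e+00]), 'force': array([-0.46851993, -0.37842345, -0.83387273]), 'moment': array([-0.05031258, -0.00310008,  0.00934908]), 'finger_force': 0.0, 'grip_width': 0.08526262990902575}
scene {'intrinsics': [[587.3618, 0.0, 308.8329], [0.0, 587.3618, 236.9726], [0.0, 0.0, 1.0]], 'position': [1.1499, 0.6615, 0.655], 'orientation': [-2.1328, 0.0011, 2.4516]}
side {'intrinsics': [[592.7607, 0.0, 315.8403], [0.0, 592.7607, 233.0824], [0.0, 0.0, 1.0]], 'position': [0.2853, -0.8914, 0.6722], 'orientation': [-2.1624, 0.0206, -0.3266]}
wrist {'intrinsics': [[357.9632, 0.0, 319.2984], [0.0, 357.9632, 243.5392], [0.0, 0.0, 1.0]], 'tool_from_camera': [[0.0002, -0.9646, -0.2636, 0.0657], [1.0, 0.0004, -0.0005, -0.0002], [0.0006, -0.2636, 0.9646, -0.1422], [0.0, 0.0, 0.0, 1.0]]}
```

View pics/scene0.png

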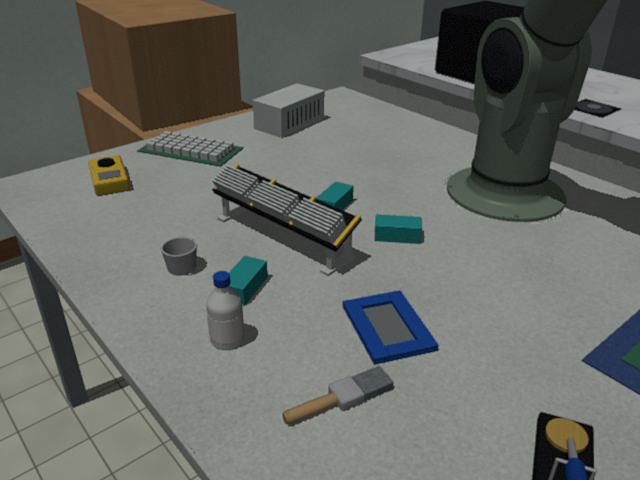

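View pics/side0.png

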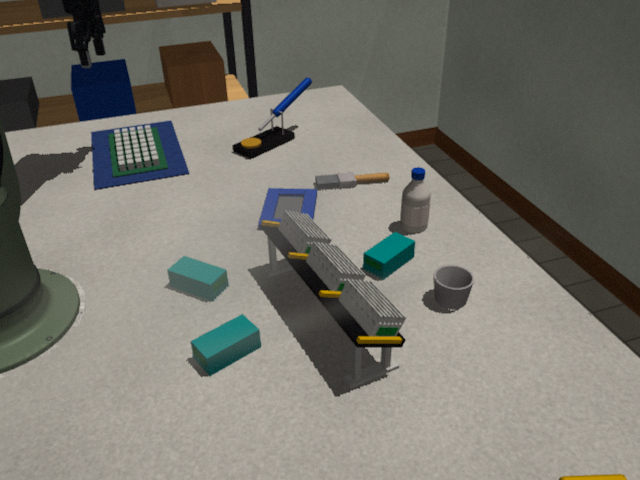

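The scene view shows three silver finned modules in the rack at about (235,182), (272,198) and (312,215), and the tray at (390,325). The turquoise blocks at (337,195), (398,229) and (247,278) are decoys. The silver ones fit because they are finned aluminium and sit in the rack bays. I'll confirm that in an enlarged crop and measure at the same time.

```bash
cat > h.py <<'E'
import numpy as np,cv2,pickle
from scipy.spatial.transform import Rotation as R
def cam(f,s=None):
    if "tool_from_camera" in f:
        T=np.eye(4);T[:3,:3]=R.from_euler("xyz",s["tool_rot"]).as_matrix();T[:3,3]=s["position"]
        T=T@f["tool_from_camera"];return T[:3,:3],T[:3,3]
    return R.from_euler("xyz",f["orientation"]).as_matrix(),np.array(f["position"])
def ray(f,p,s=None):
    A,o=cam(f,s);d=A@np.linalg.inv(f["intrinsics"])@np.array([p[0],p[1],1.]);return o,d/np.linalg.norm(d)
def onz(f,p,z,s=None):
    o,d=ray(f,p,s);return o+d*(z-o[2])/d[2]
def tri(*rs):
    A=np.zeros((3,3));b=np.zeros(3)
    for o,d in rs:
        M=np.eye(3)-np.outer(d,d);A+=M;b+=M@o
    x=np.linalg.solve(A,b);return x,[np.linalg.norm((np.eye(3)-np.outer(d,d))@(x-o)) for o,d in rs]
def proj(f,P,s=None):
    A,o=cam(f,s);q=f["intrinsics"]@(A.T@(np.asarray(P)-o));return q[:2]/q[2]
def mask(f,lo,hi):
    return cv2.inRange(cv2.cvtColor(f["color"],cv2.COLOR_RGB2HSV),lo,hi)
def blobs(m,a=15):
    n,l,st,c=cv2.connectedComponentsWithStats(m);return [(st[i].tolist(),np.round(c[i],1).tolist(),(l==i).astype(np.uint8)) for i in range(1,n) if st[i][4]>=a]
E
python3 - <<'E'
from h import *
d=pickle.load(open("f0.pkl","rb"))
for n in("scene","side"):
    f=d[n]
    for st,c,m in blobs(mask(f,(18,120,90),(35,255,255))):
        r=cv2.minAreaRect(cv2.findContours(m,0,2)[0][0]);print(n,"Y",st,np.round(cv2.boxPoints(r)).tolist())
    for st,c,m in blobs(mask(f,(105,130,50),(125,255,255)),300):
        q=cv2.approxPolyDP(cv2.findContours(m,0,2)[0][0],5,True)[:,0]
        print(n,"B",st,[(p.tolist(),np.round(onz(f,p,.014),3)[:2].tolist()) for p in q])
        ct,h=cv2.findContours(m,2,2)
        for k in range(len(ct)):
            if h[0][k][3]>=0 and cv2.contourArea(ct[k])>100:
                q=cv2.boxPoints(cv2.minAreaRect(ct[k]));print("  hole",[np.round(onz(f,p,.014),3)[:2].tolist() for p in q])
a=cv2.resize(d["scene"]["color"][150:280,200:370],None,fx=4.2,fy=4.2,interpolation=2)
b=cv2.resize(d["side"]["color"][200:390,250:420],None,fx=3,fy=3,interpolation=2)
cv2.imwrite("pics/c1.png",a[:,:,::-1]);cv2.imwrite("pics/c2.png",b[:,:,::-1])
E
```

```text
scene Y [89, 156, 38, 33, 594] [[87.0, 160.0], [120.0, 152.0], [127.0, 179.0], [94.0, 188.0]]
scene Y [270, 179, 5, 5, 16] [[270.0, 182.0], [272.0, 178.0], [274.0, 180.0], [272.0, 184.0]]
scene Y [309, 196, 7, 5, 19] [[309.0, 199.0], [313.0, 195.0], [315.0, 197.0], [311.0, 201.0]]
scene Y [333, 215, 27, 31, 167] [[332.0, 243.0], [357.0, 213.0], [360.0, 216.0], [336.0, 246.0]]
scene Y [546, 418, 42, 32, 911] [[541.0, 437.0], [553.0, 412.0], [593.0, 431.0], [580.0, 457.0]]
scene B [343, 291, 95, 73, 3066] [([400, 291], [0.492, 0.12]), ([343, 301], [0.59, 0.076]), ([375, 363], [0.655, 0.219]), ([437, 349], [0.558, 0.259])]
  hole [[0.581, 0.111], [0.512, 0.109], [0.565, 0.221], [0.625, 0.22]]
scene B [583, 311, 57, 83, 2052] [([639, 311], [0.22, 0.418]), ([583, 360], [0.404, 0.418]), ([639, 393], [0.405, 0.504]), ([639, 371], [0.361, 0.484]), ([620, 360], [0.36, 0.454]), ([639, 340], [0.293, 0.452])]
scene B [565, 458, 22, 22, 395] [([568, 459], [0.586, 0.498]), ([567, 479], [0.614, 0.513]), ([586, 479], [0.596, 0.528]), ([583, 463], [0.577, 0.514])]
side Y [241, 137, 20, 10, 149] [[241
[... 1035 characters left out ...]
39, 38, 372] [([309, 78], [0.857, 0.908]), ([273, 112], [0.672, 0.675]), ([278, 115], [0.679, 0.648])]
side B [92, 121, 96, 68, 2389] [([170, 121], [0.384, 0.718]), ([151, 124], [0.332, 0.717]), ([158, 128], [0.347, 0.682]), ([168, 168], [0.343, 0.432]), ([111, 175], [0.211, 0.444]), ([107, 134], [0.213, 0.692]), ([113, 131], [0.229, 0.707]), ([93, 132], [0.177, 0.72]), ([95, 188], [0.174, 0.392]), ([187, 173], [0.383, 0.389])]
side B [265, 189, 52, 29, 557] [([269, 189], [0.545, 0.246]), ([266, 209], [0.517, 0.165]), ([272, 211], [0.527, 0.153]), ([278, 192], [0.561, 0.226]), ([304, 190], [0.617, 0.214]), ([302, 211], [0.586, 0.13]), ([312, 217], [0.599, 0.1]), ([316, 190], [0.643, 0.204])]
```

View pics/c1.png

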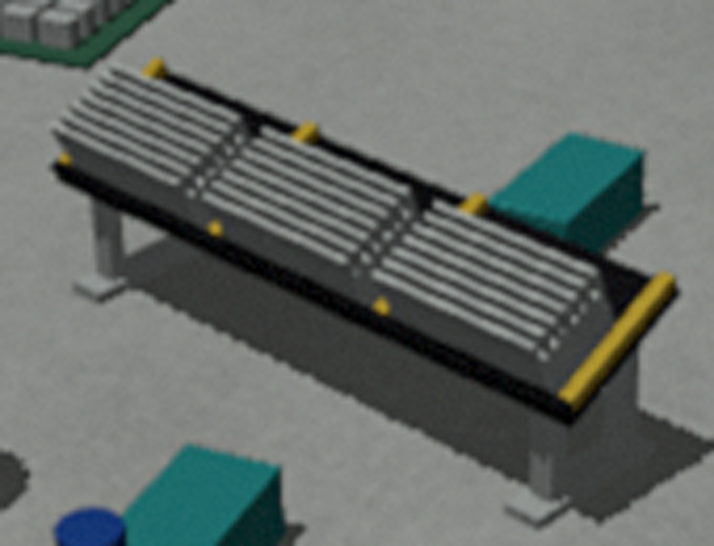

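View pics/c2.png

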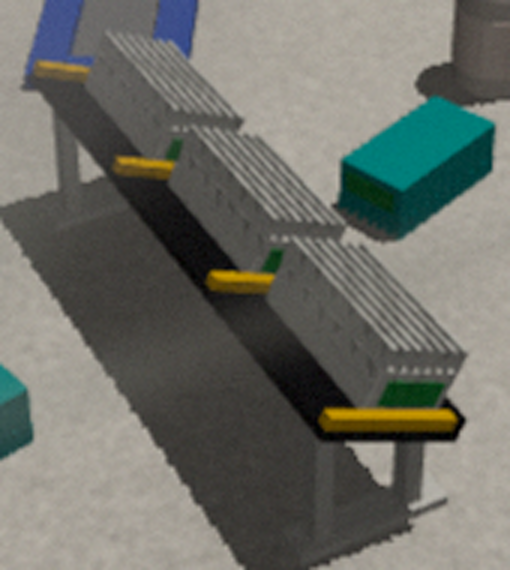

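The crops show three silver finned modules, one per bay, all seated against the low lip. The rib upper ends are at c1 (155,63), (308,130), (475,203), (672,280) and c2 (322,418), (210,278), (116,163), (36,70). I'll triangulate the rack from these.

```bash
python3 - <<'E'
from h import *
d=pickle.load(open("f0.pkl","rb"));S,D=d["scene"],d["side"]
a=[(157,60),(310,127),(475,199),(672,277)];b=[(322,412),(210,272),(116,159),(36,65)]
P=[]
for p,q in zip(a,b):
    x,e=tri(ray(S,(200+p[0]/4.2,150+p[1]/4.2)),ray(D,(250+q[0]/3,200+q[1]/3)));P.append(x);print(np.round(x,4),np.round(e,4))
P=np.array(P);v=P[3]-P[0];print("len",np.linalg.norm(v),"yaw of rack y",np.degrees(np.arctan2(v[1],v[0])))
# low end of the last rib
for p,q in [((570,398),None)]:
    print(onz(S,(200+p[0]/4.2,150+p[1]/4.2),.07))
print(P.mean(0))
# lip-side low ends
for p in [(215,228),(381,306),(570,398),(65,159)]: print(np.round(onz(S,(200+p[0]/4.2,150+p[1]/4.2),.07),4))
E
```

```text
[ 0.5196 -0.3466  0.1023] [0.0022 0.0022]
[ 0.504  -0.2343  0.1018] [0.0018 0.0018]
[ 0.4877 -0.125   0.1014] [0.0024 0.0024]
[ 0.4688 -0.0136  0.1007] [0.0001 0.0001]
len 0.3368838364637408 yaw of rack y 98.66205230543932
[ 0.53822943 -0.00331509  0.07      ]
[ 0.49501525 -0.17989205  0.10152546]
[ 0.5701 -0.2278  0.07  ]
[ 0.5534 -0.1175  0.07  ]
[ 0.5382 -0.0033  0.07  ]
[ 0.5876 -0.337   0.07  ]
```

```bash
cat > plan.py <<'E'
from h import *
from scipy.optimize import least_squares
from workcell import observe
def step(p,A,r):
    p=p+A@(np.array(r[:3])*.02);return p,A@R.from_rotvec(np.array(r[3:])*np.radians(6)).as_matrix()
def pose(yaw,tilt): # deg; tool down, x at yaw, then turned about own x
    return (R.from_euler("xyz",[np.pi,0,np.radians(yaw)])*R.from_euler("x",tilt,degrees=True)).as_matrix()
def plan(p1,A1,n,p0=None,A0=None):
    if p0 is None:
        s=observe();p0=s["position"];A0=R.from_euler("xyz",s["tool_rot"]).as_matrix()
    def run(r):
        p,A=p0,A0
        for _ in range(n):p,A=step(p,A,r)
        return p,A
    def err(r):
        p,A=run(r);return np.r_[(p-p1)*100,R.from_matrix(A.T@A1).as_rotvec()*10]
    w=R.from_matrix(A0.T@A1).as_rotvec()/np.radians(6)/n
    o=least_squares(err,np.r_[A0.T@(p1-p0)/.02/n,w]);r=np.round(o.x,3)
    print(n,"rows:",r.tolist(),"resid mm",np.round((run(r)[0]-p1)*1000,1));return run(r)
E
python3 - <<'E'
from plan import *
p,A=plan(np.array([.5,.2,.25]),pose(98.7,0),20)
plan(np.array([.5,-.15,.26]),pose(98.7,0),20,p,A)
E
```

```text
20 rows: [-1.224, -0.1, -0.048, -0.0, 0.0, 0.499] resid mm [ 0.2 -0.1  0.3]
20 rows: [-0.865, -0.133, -0.024, -0.0, 0.0, 0.0] resid mm [ 0.3 -0.1  0.2]
```

>>> move_arm(
  plan=[
    [[-0.82,-0.07,-0.03,0,0,0.333,1],[-0.82,-0.07,-0.03,0,0,0.333,1],[-0.82,-0.07,-0.03,0,0,0.333,1],[-0.82,-0.07,-0.03,0,0,0.333,1],[-0.82,-0.07,-0.03,0,0,0.333,1],[-0.82,-0.07,-0.03,0,0,0.333,1],[-0.82,-0.07,-0.03,0,0,0.333,1],[-0.82,-0.07,-0.03,0,0,0.333,1],[-0.82,-0.07,-0.03,0,0,0.333,1],[-0.82,-0.07,-0.03,0,0,0.333,1]],
  ],
)

```text
clock: 1.15
position: [0.3624, 0.4866, 0.2373]
tool_rot: [-3.142, 0.0, 2.417]
force: [-0.2, 0.3, -0.2]
grip_width: 0.0856
finger_force: 0.0
```

>>> move_arm(
  plan=[
    [[-0.82,-0.07,-0.03,0,0,0.333,1],[-0.82,-0.07,-0.03,0,0,0.333,1],[-0.82,-0.07,-0.03,0,0,0.333,1],[-0.82,-0.07,-0.03,0,0,0.333,1],[-0.82,-0.07,-0.03,0,0,0.333,1],[-0.82,-0.07,-0.03,0,0,0.333,1],[-0.82,-0.07,-0.03,0,0,0.333,1],[-0.82,-0.07,-0.03,0,0,0.333,1],[-0.82,-0.07,-0.03,0,0,0.333,1],[-0.82,-0.07,-0.03,0,0,0.333,1]],
  ],
)

```text
clock: 2.15
position: [0.4554, 0.3518, 0.2434]
tool_rot: [-3.142, -0.0, 2.068]
force: [0.6, 0.5, 0.5]
grip_width: 0.0858
finger_force: 0.0
```

>>> move_arm(
  plan=[
    [[-0.82,-0.07,-0.03,0,0,0.333,1],[-0.82,-0.07,-0.03,0,0,0.333,1],[-0.82,-0.07,-0.03,0,0,0.333,1],[-0.82,-0.07,-0.03,0,0,0.333,1],[-0.82,-0.07,-0.03,0,0,0.333,1],[-0.82,-0.07,-0.03,0,0,0.333,1],[-0.82,-0.07,-0.03,0,0,0.333,1],[-0.82,-0.07,-0.03,0,0,0.333,1],[-0.82,-0.07,-0.03,0,0,0.333,1],[-0.82,-0.07,-0.03,0,0,0.333,1]],
  ],
)

```text
clock: 3.15
position: [0.4968, 0.1934, 0.2493]
tool_rot: [-3.142, 0.0, 1.72]
force: [0.1, -0.2, 0.1]
grip_width: 0.0853
finger_force: 0.0
```

```bash
python3 - <<'E'
from plan import *
from workcell import grab_frame
s=observe();f=grab_frame("wrist");pickle.dump((s,f),open("tray.pkl","wb"))
m=mask(f,(105,110,40),(128,255,255))
for st,c,b in blobs(m,800):
    print(st)
    ct,h=cv2.findContours(b,cv2.RETR_CCOMP,2)
    for k in range(len(ct)):
        if cv2.contourArea(ct[k])>300:
            W=np.array([onz(f,p,.014,s)[:2] for p in ct[k][:,0]],np.float32)
            r=cv2.minAreaRect(W*1000);print("hole" if h[0][k][3]>=0 else "outer",np.round(r[0],1),np.round(r[1],1),round(r[2],2))
cv2.imwrite("pics/w1.png",f["color"][:,:,::-1])
E
```

```text
[302, 162, 157, 162, 8744]
outer [566.9 162.1] [148.8 110.7] 67.03
hole [568.4 162.8] [103.9  59.5] 67.2
```

>>> move_arm(
  plan=[
    [[-0.86,-0.13,-0.02,0,0,0,1],[-0.86,-0.13,-0.02,0,0,0,1],[-0.86,-0.13,-0.02,0,0,0,1],[-0.86,-0.13,-0.02,0,0,0,1],[-0.86,-0.13,-0.02,0,0,0,1],[-0.86,-0.13,-0.02,0,0,0,1],[-0.86,-0.13,-0.02,0,0,0,1],[-0.86,-0.13,-0.02,0,0,0,1],[-0.86,-0.13,-0.02,0,0,0,1],[-0.86,-0.13,-0.02,0,0,0,1]],
  ],
)

```text
clock: 4.2
position: [0.4967, 0.0194, 0.2534]
tool_rot: [3.141, -0.0, 1.723]
force: [0.4, -0.1, 0.6]
grip_width: 0.0858
finger_force: 0.0
```

>>> move_arm(
  plan=[
    [[-0.86,-0.13,-0.02,0,0,0,1],[-0.86,-0.13,-0.02,0,0,0,1],[-0.86,-0.13,-0.02,0,0,0,1],[-0.86,-0.13,-0.02,0,0,0,1],[-0.86,-0.13,-0.02,0,0,0,1],[-0.86,-0.13,-0.02,0,0,0,1],[-0.86,-0.13,-0.02,0,0,0,1],[-0.86,-0.13,-0.02,0,0,0,1],[-0.86,-0.13,-0.02,0,0,0,1],[-0.86,-0.13,-0.02,0,0,0,1]],
  ],
)

```text
clock: 5.2
position: [0.4968, -0.1544, 0.2573]
tool_rot: [3.142, -0.0, 1.723]
force: [0.1, 0.2, -0.0]
grip_width: 0.0851
finger_force: 0.0
```

```bash
python3 - <<'E'
from plan import *
from workcell import grab_frame
s=observe();f=grab_frame("wrist");pickle.dump((s,f),open("rack.pkl","wb"))
print(s["position"],s["tool_rot"],s["force"])
for st,c,b in blobs(mask(f,(18,110,70),(35,255,255)),15): print(st,c,np.round(cv2.boxPoints(cv2.minAreaRect(cv2.findContours(b,0,2)[0][0])),0).tolist())
cv2.imwrite("pics/w2.png",f["color"][:,:,::-1])
E
```

```text
[ 0.49678952 -0.15437497  0.25734947] [ 3.14158354e+00 -1.16710087e-04  1.72299730e+00] [ 0.09612933  0.16785577 -0.00327389]
[309, 38, 89, 19, 906] [345.3, 47.6] [[308.0, 50.0], [309.0, 37.0], [398.0, 48.0], [396.0, 61.0]]
[310, 185, 81, 14, 791] [349.4, 191.6] [[310.0, 189.0], [390.0, 185.0], [390.0, 195.0], [310.0, 199.0]]
[310, 305, 43, 17, 436] [329.2, 312.7] [[309.0, 311.0], [350.0, 302.0], [352.0, 313.0], [311.0, 322.0]]
```

View pics/w2.png

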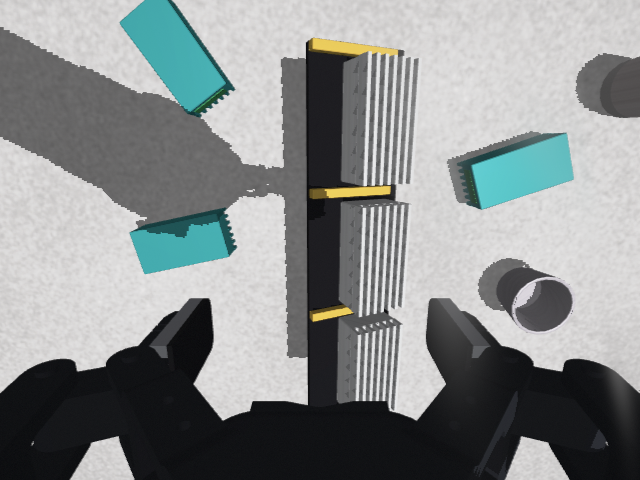

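The wrist view shows the rack lined up with the image. The rib upper ends are at (309,43), (310,190) and (310,314). The fin tops of the first module run from rows 53 to 185, and those of the second from 203 to 308.

```bash
python3 - <<'E'
from plan import *
s,f=pickle.load(open("rack.pkl","rb"))
yaw=np.radians(188.72);ex=np.array([np.cos(yaw),np.sin(yaw)]);ey=np.array([-ex[1],ex[0]])
c0=np.array([.525,-.176])
def loc(p,z):
    w=onz(f,p,z,s)[:2]-c0;return np.round([w@ex*1000,w@ey*1000],1)
print("ribs (want x 34.7; y -168,-56,56)",[loc(p,.105).tolist() for p in[(309,43),(310,190),(310,314)]])
print("fin upper edge (want -4.3)",[loc(p,.1199).tolist() for p in[(367,53),(355,185),(361,203),(353,308)]])
print("fin lower edge (want -47.8)",[loc(p,.0996).tolist() for p in[(419,58),(409,184),(409,204),(401,310)]])
E
```

```text
ribs (want x 34.7; y -168,-56,56) [[31.6, -164.8], [31.6, -56.5], [32.4, 54.8]]
fin upper edge (want -4.3) [[-9.7, -154.8], [-3.7, -62.2], [-8.8, -48.1], [-4.7, 41.8]]
fin lower edge (want -47.8) [[-51.8, -155.9], [-50.5, -60.9], [-51.6, -44.1], [-50.8, 53.5]]
```

```bash
cat > geo.py <<'E'
from plan import *
yaw=np.radians(188.72);ex=np.array([np.cos(yaw),np.sin(yaw),0]);ey=np.array([-ex[1],ex[0],0]);ez=np.array([0,0,1.])
c0=np.array([.528,-.1755,.08]);n=-ex*np.sin(np.radians(25))+ez*np.cos(np.radians(25));A25=pose(98.72,25)
def O(y):return c0-ex*.010-ez*.005+ey*y
E
python3 - <<'E'
from geo import *
print(A25[:,2],n)
p,A=plan(O(-.109)+n*.09,A25,10)
plan(O(-.109)+n*.012,A25,10,p,A)
E
```

```text
[-0.41773323 -0.06407141 -0.90630779] [0.41773323 0.06407141 0.90630779]
10 rows: [0.432, 0.476, 0.424, 0.417, 0.001, -0.003] resid mm [-0.1  0.1  0. ]
10 rows: [-0.001, 0.0, 0.39, -0.0, -0.0, 0.0] resid mm [-0.1 -0.1  0. ]
```

>>> move_arm(
  plan=[
    [[0.432,0.476,0.424,0.417,0,0,1],[0.432,0.476,0.424,0.417,0,0,1],[0.432,0.476,0.424,0.417,0,0,1],[0.432,0.476,0.424,0.417,0,0,1],[0.432,0.476,0.424,0.417,0,0,1],[0.432,0.476,0.424,0.417,0,0,1],[0.432,0.476,0.424,0.417,0,0,1],[0.432,0.476,0.424,0.417,0,0,1],[0.432,0.476,0.424,0.417,0,0,1],[0.432,0.476,0.424,0.417,0,0,1]],
  ],
)

```text
clock: 6.25
position: [0.5595, -0.0563, 0.1559]
tool_rot: [-2.703, -0.0, 1.723]
force: [-0.1, 0.1, -0.0]
grip_width: 0.0854
finger_force: 0.0
```

```bash
python3 - <<'E'
from geo import *
from workcell import grab_frame
s=observe();f=grab_frame("wrist");pickle.dump((s,f),open("pre.pkl","wb"))
plan(O(-.109)+n*.012,A25,10)
cv2.imwrite("pics/w3.png",f["color"][:,:,::-1])
E
```

```text
10 rows: [-0.032, -0.013, 0.379, -0.007, -0.001, 0.003] resid mm [-0.1  0.   0. ]
```

View pics/w3.png

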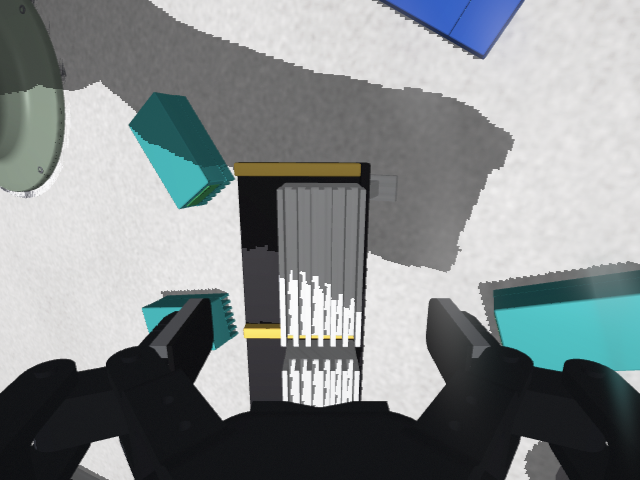

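The wrist view shows module fins spanning columns 278–365 and rows 185–346, centred between the fingers. I'll work out its centre from that.

```bash
python3 - <<'E'
from geo import *
s,f=pickle.load(open("pre.pkl","rb"))
tx=-ex  # up... print rack coords
def hit(p,h):
    o,d=ray(f,p,s);t=((c0+n*h-o)@n)/(d@n);w=o+d*t-c0;u=ex*np.cos(np.radians(25))+ez*np.sin(np.radians(25));return np.round([w@u*1e3,w@ey*1e3],1)
for p in[(279,185),(363,185),(280,346),(361,346)]:print(p,hit(p,.038))
for p in[(236,170),(245,331),(360,170)]:print("rib",p,hit(p,.008))
u=ex*np.cos(np.radians(25))+ez*np.sin(np.radians(25));w=s["position"]-c0;print("tcp",w@u*1e3,w@ey*1e3,w@n*1e3)
E
```

```text
(279, 185) [   8.5 -158.6]
(363, 185) [ -36.7 -158.6]
(280, 346) [ 10.8 -61.1]
(361, 346) [-38.6 -61.2]
rib (236, 170) [  38.1 -164.6]
rib (245, 331) [ 38.6 -54.6]
rib (360, 170) [ -38.1 -164.6]
tcp -12.543386956046037 -113.04714932373305 89.5883153473072
```

>>> move_arm(
  plan=[
    [[-0.015,0.008,0.38,0,0,0,1],[-0.015,0.008,0.38,0,0,0,1],[-0.015,0.008,0.38,0,0,0,1],[-0.015,0.008,0.38,0,0,0,1],[-0.015,0.008,0.38,0,0,0,1],[-0.015,0.008,0.38,0,0,0,1],[-0.015,0.008,0.38,0,0,0,1],[-0.015,0.008,0.38,0,0,0,1],[-0.015,0.008,0.38,0,0,0,1],[-0.015,0.008,0.38,0,0,0,1]],
  ],
  grip_force=40,
)

```text
clock: 7.3
position: [0.5295, -0.0639, 0.0862]
tool_rot: [-2.705, 0.0, 1.723]
force: [0.1, -0.8, 0.1]
grip_width: 0.0854
finger_force: 0.0
```

>>> move_arm(
  plan=[
    [[0,0,0,0,0,0,-1],[0,0,0,0,0,0,-1],[0,0,0,0,0,0,-1],[0,0,0,0,0,0,-1],[0,0,0,0,0,0,-1],[0,0,0,0,0,0,-1],[0,0,0,0,0,0,-1],[0,0,0,0,0,0,-1],[0,0,0,0,0,0,-1],[0,0,0,0,0,0,-1]],
  ],
  grip_force=40,
)

```text
clock: 8.3
position: [0.5294, -0.0639, 0.0875]
tool_rot: [-2.704, -0.0, 1.722]
force: [-5.1, 0.2, 6.4]
grip_width: 0.0471
finger_force: 42.3
```

>>> move_arm(
  plan=[
    [[0,0,-0.3,0,0,0,-1],[0,0,-0.4,0,0,0,-1],[0,0,-0.4,0,0,0,-1],[0,0,-0.3,0,0,0,-1],[0,0,-0.1,0,0,0,-1],[0,0,0,0,0,0,-1],[0,0,0,0,0,0,-1],[0,0,0,0,0,0,-1],[0,0,0,0,0,0,-1],[0,0,0,0,0,0,-1]],
  ],
  grip_force=40,
)

```text
clock: 9.3
position: [0.5422, -0.0619, 0.1139]
tool_rot: [-2.705, -0.0, 1.723]
force: [0.1, -0.3, -2.6]
grip_width: 0.0472
finger_force: 42.1
```

```bash
python3 - <<'E'
from geo import *
from workcell import grab_frame
for i in range(2):
    s=observe();f=grab_frame("wrist");print(s["force"],s["moment"],s["position"])
E
```

```text
[ 0.12515685 -0.2611525  -2.57773588] [ 0.12093449 -0.72091271 -0.00335238] [ 0.54219066 -0.06190785  0.11385596]
[-0.32691367 -0.38702878 -2.62101072] [ 0.1932574  -0.71522767 -0.00492272] [ 0.54221196 -0.0619379   0.11390836]
```

It weighs about 2.6 N, so this one is a light shell. I'm setting it back the way it came.

>>> move_arm(
  plan=[
    [[0,0,0.3,0,0,0,-1],[0,0,0.3,0,0,0,-1],[0,0,0.3,0,0,0,-1],[0,0,0.2,0,0,0,-1],[0,0,0.15,0,0,0,-1],[0,0,0.1,0,0,0,-1],[0,0,0.1,0,0,0,-1],[0,0,0.05,0,0,0,-1],[0,0,0,0,0,0,-1],[0,0,0,0,0,0,-1]],
  ],
)

```text
clock: 10.4
position: [0.5333, -0.0638, 0.0914]
tool_rot: [-2.713, 0.001, 1.723]
force: [8.4, 6.8, 70.1]
grip_width: 0.0469
finger_force: 66.2
```

The 70 N reading means it's resting on the lip, not in the bay. I'll back off, shift upslope, and lower again by feel.

>>> move_arm(
  plan=[
    [[0,0,-0.4,0,0,0,-1],[0,0,-0.3,0,0,0,-1],[0,0,-0.1,0,0,0,-1],[0,-0.1,0,0,0,0,-1],[0,-0.1,0,0,0,0,-1],[0,0,0,0,0,0,-1],[0,0,0,0,0,0,-1],[0,0,0,0,0,0,-1],[0,0,0,0,0,0,-1],[0,0,0,0,0,0,-1]],
  ],
)

```text
clock: 11.4
position: [0.5328, -0.0634, 0.1029]
tool_rot: [-2.705, -0.0, 1.723]
force: [-0.8, 0.2, -3.0]
grip_width: 0.0475
finger_force: 53.7
```

```bash
python3 - <<'E'
from geo import *
from workcell import grab_frame
s=observe();u=ex*np.cos(np.radians(25))+ez*np.sin(np.radians(25));w=s["position"]-c0;print("tcp s,y,n",w@u*1e3,w@ey*1e3,w@n*1e3,s["force"],s["moment"])
im=[grab_frame(k)["color"] for k in("wrist","side","scene")]
a=cv2.resize(im[0][120:400,180:460],(400,400));b=cv2.resize(im[1][180:270,230:350],(400,300),interpolation=2);c=cv2.resize(im[2][150:270,240:400],(400,300),interpolation=2)
o=np.zeros((600,800,3),np.uint8);o[:400,:400]=a;o[:300,400:]=b;o[300:,400:]=c
cv2.imwrite("pics/m1.png",o[:,:,::-1])
E
```

```text
tcp s,y,n -10.033139983210322 -110.11351202979962 29.98615365628123 [-0.8437625   0.23377051 -2.9656593 ] [ 0.13863979 -0.68826645  0.04606909]
```

View pics/m1.png

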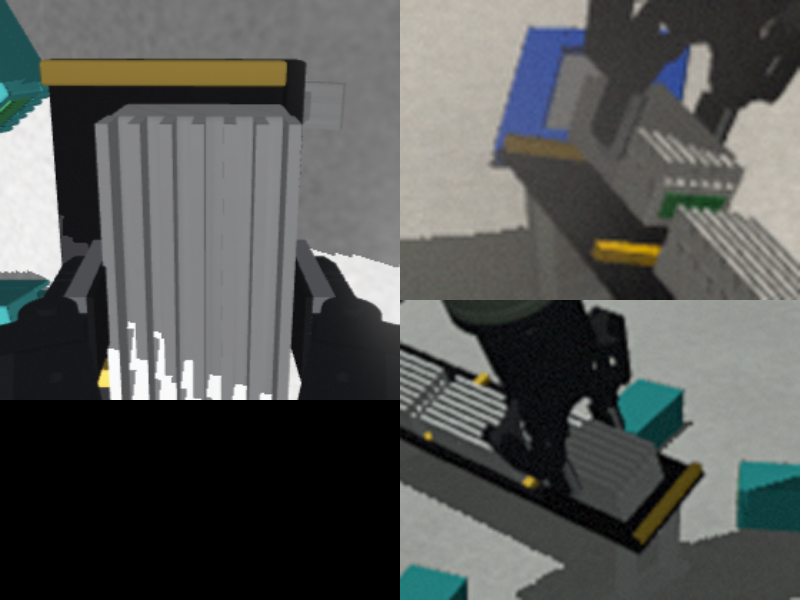

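The composite shows the module held square and clear above its bay, about 2–3 mm upslope of the lip. Lowering gently.

>>> move_arm(
  plan=[
    [[0,0,0.2,0,0,0,-1],[0,0,0.2,0,0,0,-1],[0,0,0.1,0,0,0,-1],[0,0,0.05,0,0,0,-1],[0,0,0.05,0,0,0,-1],[0,0,0.05,0,0,0,-1],[0,0,0.05,0,0,0,-1],[0,0,0.05,0,0,0,-1],[0,0,0,0,0,0,-1],[0,0,0,0,0,0,-1]],
  ],
)

```text
clock: 12.55
position: [0.5266, -0.0643, 0.0894]
tool_rot: [-2.705, 0.0, 1.723]
force: [-0.1, 0.3, -2.4]
grip_width: 0.0474
finger_force: 53.7
```

>>> move_arm(
  plan=[
    [[0,0,0.04,0,0,0,-1],[0,0,0.04,0,0,0,-1],[0,0,0.04,0,0,0,-1],[0,0,0.03,0,0,0,-1],[0,0,0,0,0,0,-1],[0,0,0,0,0,0,-1],[0,0,0,0,0,0,-1],[0,0,0,0,0,0,-1],[0,0,0,0,0,0,-1],[0,0,0,0,0,0,-1]],
  ],
)

```text
clock: 13.55
position: [0.5264, -0.0644, 0.0879]
tool_rot: [-2.707, 0.0, 1.723]
force: [4.5, 2.3, 15.5]
grip_width: 0.0471
finger_force: 49.5
```

>>> move_arm(
  plan=[
    [[0,0,0,0,0,0,1],[0,0,0,0,0,0,1],[0,0,0,0,0,0,1],[0,0,0,0,0,0,1],[0,0,0,0,0,0,1],[0,0,0,0,0,0,1],[0,0,-0.4,0,0,0,1],[0,0,-0.7,0,0,0,1],[0,0,-0.9,0,0,0,1],[0,0,-1,0,0,0,1]],
  ],
)

```text
clock: 14.55
position: [0.5507, -0.0606, 0.1421]
tool_rot: [-2.705, 0.0, 1.723]
force: [0.9, 0.0, -0.5]
grip_width: 0.0852
finger_force: 0.0
```

>>> move_arm(
  plan=[
    [[-0.3,0,-0.3,0,0,0,1],[-0.6,0,0,0,0,0,1],[-0.7,0,0,0,0,0,1],[-0.7,0,0,0,0,0,1],[-0.7,0,0,0,0,0,1],[-0.7,0,0,0,0,0,1],[-0.7,0,0,0,0,0,1],[-0.7,0,0,0,0,0,1],[-0.5,0,0,0,0,0,1],[0,0,0,0,0,0,1]],
  ],
)

```text
clock: 15.55
position: [0.5697, -0.1727, 0.1465]
tool_rot: [-2.705, 0.001, 1.721]
force: [0.1, 0.3, 0.6]
grip_width: 0.0857
finger_force: 0.0
```

```bash
cat >> geo.py <<'E'
u=ex*np.cos(np.radians(25))+ez*np.sin(np.radians(25))
def syn(p):
    w=p-c0;return np.round([w@u*1e3,w@ey*1e3,w@n*1e3],1)
def hit(f,s,p,h):
    o,d=ray(f,p,s);t=((c0+n*h-o)@n)/(d@n);return syn(o+d*t)
E
python3 - <<'E'
from geo import *
from workcell import grab_frame
s=observe();f=grab_frame("wrist");pickle.dump((s,f),open("pre2.pkl","wb"));print(syn(s["position"]))
cv2.imwrite("pics/w4.png",f["color"][:,:,::-1])
E
```

```text
[-9.6  3.6 77.8]
```

View pics/w4.png

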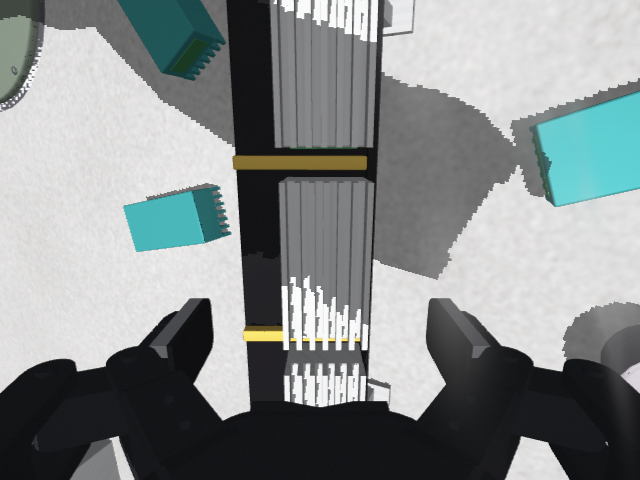

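The wrist view shows the first module back in its bay and seated. The next one spans columns 281–371 and rows 180–349.

```bash
python3 - <<'E'
from geo import *
s,f=pickle.load(open("pre2.pkl","rb"))
for p in[(281,181),(371,181),(283,349),(367,349)]:print(p,hit(f,s,p,.038))
for p in[(275,146),(374,146)]:print("m0",hit(f,s,p,.038))
for p in[(234,162),(366,162),(245,335)]:print("rib",hit(f,s,p,.008))
E
```

```text
(281, 181) [  8.9 -45.2  38. ]
(371, 181) [-36.5 -45.1  38. ]
(283, 349) [10.6 50.3 38. ]
(367, 349) [-37.6  50.4  38. ]
m0 [ 11.3 -62.2  38. ]
m0 [-37.4 -62.1  38. ]
rib [ 38.9 -53.3   8. ]
rib [-37.5 -53.1   8. ]
rib [38.9 58.3  8. ]
```

>>> move_arm(
  plan=[
    [[0.005,0.015,0.32,0,0,0,1],[0.005,0.015,0.32,0,0,0,1],[0.005,0.015,0.32,0,0,0,1],[0.005,0.015,0.32,0,0,0,1],[0.005,0.015,0.32,0,0,0,1],[0.005,0.015,0.32,0,0,0,1],[0.005,0.015,0.32,0,0,0,1],[0.005,0.015,0.32,0,0,0,1],[0.005,0.015,0.32,0,0,0,1],[0.005,0.015,0.32,0,0,0,1]],
  ],
)

```text
clock: 16.6
position: [0.5454, -0.1737, 0.0868]
tool_rot: [-2.705, 0.0, 1.723]
force: [0.2, 0.5, 0.5]
grip_width: 0.0852
finger_force: 0.0
```

>>> move_arm(
  plan=[
    [[0,0,0,0,0,0,-1],[0,0,0,0,0,0,-1],[0,0,0,0,0,0,-1],[0,0,0,0,0,0,-1],[0,0,0,0,0,0,-1],[0,0,0,0,0,0,-1],[0,0,0,0,0,0,-1],[0,0,0,0,0,0,-1],[0,0,0,0,0,0,-1],[0,0,0,0,0,0,-1]],
  ],
  grip_force=50,
)

```text
clock: 17.6
position: [0.5458, -0.1737, 0.0877]
tool_rot: [-2.705, 0.0, 1.723]
force: [-0.3, 1.1, 5.3]
grip_width: 0.0475
finger_force: 53.0
```

>>> move_arm(
  plan=[
    [[0,0,-0.3,0,0,0,-1],[0,0,-0.4,0,0,0,-1],[0,0,-0.4,0,0,0,-1],[0,0,-0.3,0,0,0,-1],[0,0,-0.1,0,0,0,-1],[0,0,0,0,0,0,-1],[0,0,0,0,0,0,-1],[0,0,0,0,0,0,-1],[0,0,0,0,0,0,-1],[0,0,0,0,0,0,-1]],
  ],
)

```text
clock: 18.6
position: [0.5581, -0.1718, 0.1143]
tool_rot: [-2.705, -0.0, 1.723]
force: [0.1, -0.8, -6.4]
grip_width: 0.0471
finger_force: 52.8
```

It weighs 6.4 N against 2.6 N for the first, so this is the heavy one. Next, carry it to the tray.

```bash
python3 - <<'E'
from geo import *
from workcell import grab_frame
s=observe();print(syn(np.array([.5458,-.1737,.0877])))
p=s["position"];A=R.from_euler("xyz",s["tool_rot"]).as_matrix()
for _ in range(4):p,A=step(p,A,[0,0,-.8,0,0,0])
print(p)
p,A=plan(np.array([.572,-.10,.2]),pose(90,0),6,p,A)
plan(np.array([.568,.1627,.12]),pose(67.1,0),20,p,A)
s,f=pickle.load(open("tray.pkl","rb"));print(proj(f,[.568,.1627,.014],s))
E
```

```text
[-12.9   0.9  14.5]
[ 0.58482588 -0.16768913  0.17225007]
6 rows: [0.569, -0.115, -0.214, -0.694, 0.053, 0.238] resid mm [-0. -0. -0.]
20 rows: [0.647, -0.135, 0.2, -0.0, -0.0, 0.191] resid mm [-0.1 -0.1  0. ]
[378.78533414 246.6464847 ]
```

>>> move_arm(
  plan=[
    [[0,0,-0.8,0,0,0,-1],[0,0,-0.8,0,0,0,-1],[0,0,-0.8,0,0,0,-1],[0,0,-0.8,0,0,0,-1],[0.57,-0.115,-0.21,-0.694,0.053,0.238,-1],[0.57,-0.115,-0.21,-0.694,0.053,0.238,-1],[0.57,-0.115,-0.21,-0.694,0.053,0.238,-1],[0.57,-0.115,-0.21,-0.694,0.053,0.238,-1],[0.57,-0.115,-0.21,-0.694,0.053,0.238,-1],[0.57,-0.115,-0.21,-0.694,0.053,0.238,-1]],
  ],
)

```text
clock: 19.6
position: [0.5715, -0.0997, 0.2]
tool_rot: [3.139, -0.0, 1.569]
force: [1.8, 0.7, -7.0]
grip_width: 0.0473
finger_force: 53.7
```

>>> move_arm(
  plan=[
    [[0.65,-0.135,0.2,0,0,0.19,-1],[0.65,-0.135,0.2,0,0,0.19,-1],[0.65,-0.135,0.2,0,0,0.19,-1],[0.65,-0.135,0.2,0,0,0.19,-1],[0.65,-0.135,0.2,0,0,0.19,-1],[0.65,-0.135,0.2,0,0,0.19,-1],[0.65,-0.135,0.2,0,0,0.19,-1],[0.65,-0.135,0.2,0,0,0.19,-1],[0.65,-0.135,0.2,0,0,0.19,-1],[0.65,-0.135,0.2,0,0,0.19,-1]],
  ],
)

```text
clock: 20.6
position: [0.5563, 0.0321, 0.1596]
tool_rot: [-3.141, 0.0, 1.371]
force: [-0.1, -0.5, -6.0]
grip_width: 0.0473
finger_force: 53.8
```

```bash
python3 - <<'E'
from geo import *
from workcell import grab_frame
s=observe();f=grab_frame("wrist");pickle.dump((s,f),open("t2.pkl","wb"));print(s["position"],s["tool_rot"],s["force"])
cv2.imwrite("pics/w5.png",f["color"][:,:,::-1])
m=mask(f,(105,110,40),(128,255,255))
for st,c,b in blobs(m,800):
    print(st);ct=max(cv2.findContours(b,0,2)[0],key=cv2.contourArea)
    W=np.array([onz(f,p,.014,s)[:2] for p in ct[:,0]],np.float32);r=cv2.minAreaRect(W*1000);print(r)
plan(np.array([.568,.1627,.12]),pose(67.1,0),10)
E
```

```text
[0.55634396 0.03213177 0.15956467] [-3.14119747e+00  9.00992573e-05  1.37079542e+00] [-0.06282853 -0.53457056 -6.03766156]
[213, 0, 175, 174, 14177]
((562.6904296875, 148.85140991210938), (122.49964141845703, 109.09687042236328), 67.02803802490234)
10 rows: [0.631, -0.125, 0.194, -0.002, -0.001, 0.192] resid mm [ 0.1 -0.1  0.1]
```

View pics/w5.png

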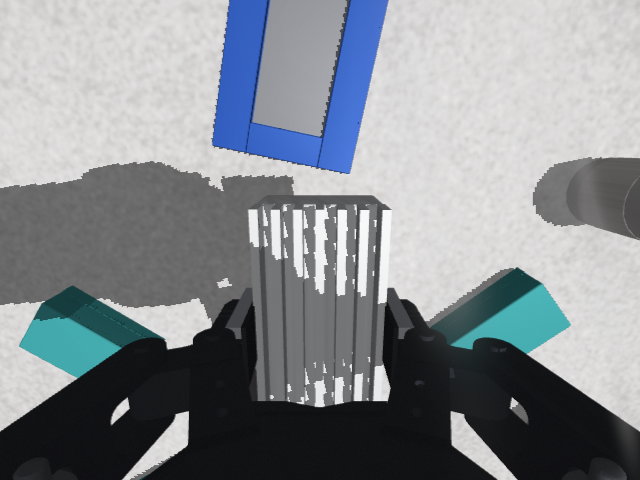

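The wrist view shows the module held square, with its fin end at row 208 and columns 249–390. The tray's near edge is ahead, and the recess is empty.

```bash
python3 - <<'E'
from geo import *
s,f=pickle.load(open("t2.pkl","rb"));T=f["tool_from_camera"];K=np.linalg.inv(f["intrinsics"])
for p,z in[((249,208),-.0235),((390,208),-.0235),((263,197),.0145),((378,197),.0145)]:
    d=T[:3,:3]@K@[p[0],p[1],1];print(p,np.round((T[:3,3]+d*(z-T[2,3])/d[2])*1e3,1))
A=pose(67.05,0);c=np.array([.5678,.1622,0])
for off in(0,-.0017,.002):print(off,c-A[:,0]*off)
p,B=plan(np.array([.5682,.1632,.075]),A,10)
E
```

```text
(249, 208) [ 46.1 -22.7 -23.5]
(390, 208) [ 46.1  24.5 -23.5]
(263, 197) [ 44.5 -23.8  14.5]
(378, 197) [44.5 26.6 14.5]
0 [0.5678 0.1622 0.    ]
-0.0017 [ 5.68462877e-01  1.63765437e-01 -2.09541178e-35]
0.002 [5.67020145e-01 1.60358309e-01 2.46519033e-35]
10 rows: [0.634, -0.125, 0.419, -0.002, -0.001, 0.192] resid mm [0.  0.  0.1]
```

>>> move_arm(
  plan=[
    [[0.637,-0.125,0.42,0,0,0.192,-1],[0.637,-0.125,0.42,0,0,0.192,-1],[0.637,-0.125,0.42,0,0,0.192,-1],[0.637,-0.125,0.42,0,0,0.192,-1],[0.637,-0.125,0.42,0,0,0.192,-1],[0.637,-0.125,0.42,0,0,0.192,-1],[0.637,-0.125,0.42,0,0,0.192,-1],[0.637,-0.125,0.42,0,0,0.192,-1],[0.637,-0.125,0.42,0,0,0.192,-1],[0.637,-0.125,0.42,0,0,0.192,-1]],
  ],
)

```text
clock: 21.65
position: [0.5691, 0.1611, 0.0754]
tool_rot: [-3.141, 0.0, 1.17]
force: [-0.4, -0.9, -5.6]
grip_width: 0.0474
finger_force: 53.8
```

```bash
python3 - <<'E'
from geo import *
from workcell import grab_frame
plan(np.array([.5685,.1638,.035]),pose(67.05,0),10)
s=observe();f=grab_frame("wrist");pickle.dump((s,f),open("t3.pkl","wb"));print(s["position"],s["tool_rot"])
hs=[]
for st,c,b in blobs(mask(f,(105,110,40),(128,255,255)),400):
    ct=max(cv2.findContours(b,0,2)[0],key=cv2.contourArea);W=np.array([onz(f,p,.014,s) for p in ct[:,0]])
    A=R.from_euler("xyz",s["tool_rot"]).as_matrix();L=(W-s["position"])@A*1e3
    print(st,"tool x,y range",np.round(L[:,:2].min(0),1),np.round(L[:,:2].max(0),1))
# row at mid far end: blue extents
m=mask(f,(105,110,40),(128,255,255))
for r in(60,90,120,150,180):
    x=np.where(m[r]>0)[0]
    if len(x):
        g=np.where(np.diff(x)>5)[0];e=[x[0]]+[v for k in g for v in(x[k],x[k+1])]+[x[-1]]
        print(r,e,[np.round((onz(f,(v,r),.014,s)-s["position"])@A*1e3,1)[:2].tolist() for v in e])
cv2.imwrite("pics/w6.png",f["color"][:,:,::-1])
E
```

```text
10 rows: [0.011, -0.008, 0.202, -0.0, 0.0, -0.001] resid mm [-0. -0. -0.]
[0.56909218 0.16112985 0.07536556] [-3.14141381e+00  1.12590762e-04  1.16970040e+00]
[216, 130, 200, 172, 15276] tool x,y range [-26.1 -55.7] [74.6 53.2]
150 [np.int64(217), np.int64(414)] [[64.0, -55.4], [64.1, 53.0]]
180 [np.int64(219), np.int64(267), np.int64(364), np.int64(412)] [[47.7, -55.5], [47.7, -28.5], [47.7, 26.1], [47.7, 53.0]]
```

>>> move_arm(
  plan=[
    [[0.01,-0.009,0.2,0,0,0,-1],[0.01,-0.009,0.2,0,0,0,-1],[0.01,-0.009,0.2,0,0,0,-1],[0.01,-0.009,0.2,0,0,0,-1],[0.01,-0.009,0.2,0,0,0,-1],[0.01,-0.009,0.2,0,0,0,-1],[0.01,-0.009,0.2,0,0,0,-1],[0.01,-0.009,0.2,0,0,0,-1],[0.01,-0.009,0.2,0,0,0,-1],[0.01,-0.009,0.2,0,0,0,-1]],
  ],
)

```text
clock: 22.7
position: [0.5683, 0.1634, 0.0354]
tool_rot: [3.141, -0.0, 1.171]
force: [0.3, -0.4, -6.3]
grip_width: 0.0469
finger_force: 53.8
```

>>> move_arm(
  plan=[
    [[0,0,0.1,0,0,0,-1],[0,0,0.1,0,0,0,-1],[0,0,0.1,0,0,0,-1],[0,0,0.1,0,0,0,-1],[0,0,0.05,0,0,0,-1],[0,0,0.05,0,0,0,-1],[0,0,0,0,0,0,-1],[0,0,0,0,0,0,-1],[0,0,0,0,0,0,-1],[0,0,0,0,0,0,-1]],
  ],
)

```text
clock: 23.7
position: [0.5683, 0.1633, 0.0258]
tool_rot: [3.141, -0.0, 1.171]
force: [0.7, -0.2, -6.6]
grip_width: 0.0468
finger_force: 53.8
```

>>> move_arm(
  plan=[
    [[0,0,0.05,0,0,0,-1],[0,0,0.05,0,0,0,-1],[0,0,0.05,0,0,0,-1],[0,0,0.03,0,0,0,-1],[0,0,0.03,0,0,0,-1],[0,0,0,0,0,0,-1],[0,0,0,0,0,0,-1],[0,0,0,0,0,0,-1],[0,0,0,0,0,0,-1],[0,0,0,0,0,0,-1]],
  ],
)

```text
clock: 24.7
position: [0.5683, 0.1633, 0.0215]
tool_rot: [3.141, -0.0, 1.171]
force: [0.4, -0.3, -6.8]
grip_width: 0.047
finger_force: 53.8
```

>>> move_arm(
  plan=[
    [[0,0,0.03,0,0,0,-1],[0,0,0.03,0,0,0,-1],[0,0,0.03,0,0,0,-1],[0,0,0,0,0,0,-1],[0,0,0,0,0,0,-1],[0,0,0,0,0,0,-1],[0,0,0,0,0,0,-1],[0,0,0,0,0,0,-1],[0,0,0,0,0,0,-1],[0,0,0,0,0,0,-1]],
  ],
)

```text
clock: 25.7
position: [0.5683, 0.1634, 0.02]
tool_rot: [3.142, -0.0, 1.171]
force: [-2.0, -0.5, 5.7]
grip_width: 0.0472
finger_force: 55.2
```

Contact came at the expected floor height, so I'll release and retreat.

>>> move_arm(
  plan=[
    [[0,0,0,0,0,0,1],[0,0,0,0,0,0,1],[0,0,0,0,0,0,1],[0,0,0,0,0,0,1],[0,0,0,0,0,0,1],[0,0,0,0,0,0,1],[0,0,-0.2,0,0,0,1],[0,0,-0.4,0,0,0,1],[0,0,-0.6,0,0,0,1],[0,0,-0.8,0,0,0,1]],
  ],
)

```text
clock: 26.7
position: [0.5682, 0.1632, 0.0608]
tool_rot: [-3.142, 0.0, 1.17]
force: [0.4, -0.5, -0.1]
grip_width: 0.0853
finger_force: 0.0
```

>>> move_arm(
  plan=[
    [[0,0,-1,0,0,0,1],[-0.6,0,-1,0,0,0,1],[-0.6,0,-1,0,0,0,1],[-0.6,0,-1,0,0,0,1],[-0.6,0,-1,0,0,0,1],[-0.6,0,-1,0,0,0,1],[-0.6,0,-1,0,0,0,1],[-0.6,0,-0.5,0,0,0,1],[0,0,0,0,0,0,1],[0,0,0,0,0,0,1]],
  ],
)

```text
clock: 27.7
position: [0.5354, 0.0863, 0.2096]
tool_rot: [3.142, -0.001, 1.171]
force: [0.1, 0.3, -0.2]
grip_width: 0.0855
finger_force: 0.0
```

```bash
python3 - <<'E'
from geo import *
from workcell import grab_frame
s=observe();print(s["position"],s["force"])
im=[grab_frame(k)["color"] for k in("wrist","side","scene")]
o=np.zeros((600,800,3),np.uint8)
o[:300,:400]=cv2.resize(im[0],(400,300));o[:300,400:]=cv2.resize(im[1][180:360,240:420],(400,300),interpolation=2)
o[300:,:400]=cv2.resize(im[2][160:310,200:400],(400,300),interpolation=2);o[300:,400:]=cv2.resize(im[2][280:370,330:450],(400,300),interpolation=2)
cv2.imwrite("pics/fin.png",o[:,:,::-1])
E
```

```text
[0.53543125 0.08631593 0.20960917] [ 0.05630769  0.3068284  -0.15752318]
```

View pics/fin.png

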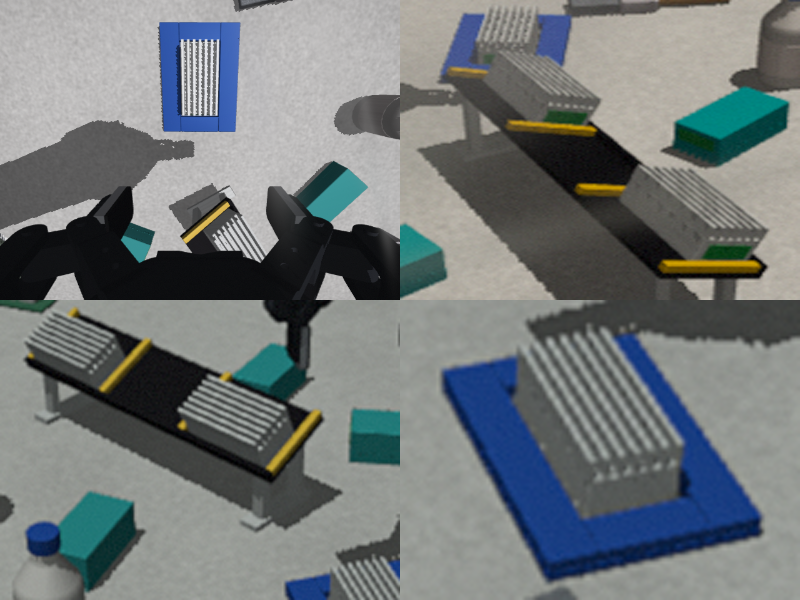

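The composite shows the heavy module lying flat in the recess with its fins up. The two light ones lie seated in the outer bays and the bystanders are untouched. Handing in.

```bash
python3 -c "
from workcell import *
print(job_done())"
```

```text
the job is handed in; nothing more can be done
None
```

The heavy module (6.4 N when lifted, against 2.6 N for the one other I weighed) came from the middle bay and now lies flat, fins up, in the tray recess; the two light ones are in their own bays, and the job is handed in. While I was setting the first light module back, it caught on the rack lip and the wrist force read 70 N (limit 120 N); I lifted it clear and re-seated it gently.

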